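# Fetch the bottle from under the jar tier and rebuild the rack

### The job

The small amber bottle in the lower tier of the stacking rack has to be weighed. First move both jars from the upper frame onto the green mat, then lift the upper frame off by its black handle and stand it on the mat too, and only then set the amber bottle in the middle of the balance pan. After that put the upper frame back with its four posts fully home in the sockets of the lower frame, and finally stand each jar upright on the ring of its own lid colour; do not tip any of these over, and leave the green flask where it stands.

Things in the scene. Friction and masses are not known exactly. Their poses are not given: they have to be found in the camera images.
- upper_frame: Loose upper tier, 350 g, 116 (x) x 208 (y) mm. Origin: middle, level with the post feet. Posts 12 mm thick, feet tapered, at x +-50, y +-95. Grey deck, top at z 93, open in the middle. Black handle bar along x, 100 long, 10 wide (y), z 114 to 126, uprights at x +-45; balanced under it. Deck rings, 66 in diameter: red at (0, +65), blue at (0, -65). May go back either way round.
- lower_frame: Fixed lower tier: grey base plate 136 (x) x 226 (y) x 10 mm. Origin: centre of its underside, on the table. At x +-50, y +-95 are black socket blocks, 32 mm square, 30 mm high, with square holes 17 mm wide (mouths chamfered 4 mm), hole floors 10 mm up: with its posts fully home the upper frame's origin is 10 mm above this one. The upper frame sits in it at the start.
- red_jar: Loose glass jar with a red screw lid and a white paper label, 54 mm in diameter, 95 mm tall with lid, about 220 g. At the start it stands upright on the upper frame, on either of its two rings (red or blue, at random). Origin: centre of its underside; z up along its axis.
- blue_jar: Loose glass jar with a blue screw lid and a white paper label, 54 mm in diameter, 95 mm tall with lid, about 220 g. At the start it stands upright on the upper frame, on either of its two rings (red or blue, at random). Origin: centre of its underside; z up along its axis.
- amber_bottle: Loose small amber glass bottle with a white lid, 42 mm in diameter, 60 mm tall, about 100 g, standing on the lower frame's base plate (10 mm above the table) near its middle, beneath the handle of the upper frame. Origin: centre of its underside; z up along its axis.
- mat: Fixed thin green bench mat, 260 (x) x 240 (y) x 3 mm, flat on the table left or right of the rack. Origin: centre of its underside; x and y along its edges. Room for the upper frame (long side along y) on the half at +x and for both jars side by side on the half at -x.
- balance: Fixed white laboratory balance, 205 (x) x 150 (y) x 36 mm, on the side opposite the mat. Origin: on the table right below the centre of its round steel pan; the housing spans x = -138 to +68 mm. Pan 110 mm in diameter, its top 52 mm above the origin; it does not move.
- flask: Bystander: loose green-glass conical flask, 68 mm in diameter at the foot, 98 mm tall, on the table beyond the rack. Leave it where it is. Origin: centre of its underside.
Not all that is in view belongs to the job. Leave any purple or turquoise look-alike of the blue_jar alone.

How it is judged:
By the outcome, as a careful person would: the job done as asked, in the order asked, and still so for the second after the job is handed in, with the robot touching nothing.
It also fails if it takes over 144 s, if anything falls off the work surface, if the arm or the gripper's body presses on something with over 40 N, if the wrist force passes 120 N, or if a joint passes its speed limit or range.

### The arm

A 6-joint arm with a two-finger parallel gripper is mounted at the origin on the work surface. World frame = base frame: x ahead of the robot, y to its left, z up, the work surface at z = 0. Lengths are in m, angles in rad, forces in N, time in s.
With the tool pointing down it reaches from about 0.35 to 0.775 m from the base axis. Payload 5.5 kg.
Tool frame: the origin (TCP) lies at the very end of the fingers, on their centre line; the grasp point (between the pads) lies env.hold_point_z behind it (env.hold_point_z is the distance from the TCP to the grasp point, in m); z points along the fingers, y is the line along which they close (so a half turn about z gives the same grasp; the last joint's range is limited). The gripper opens to 85 mm and grips with 20 to 120 N. Pads are 22 mm wide; open, the fingers measure 114 mm over their backs; the gripper's body (76 mm by 85 mm) begins 54 mm behind the grasp point. The pads swing forward as they close: fully open they stand 13 mm farther back than shut.
Start: joints at [-1.444, 0.313, 0.046, 1.304, 0, 1.431], TCP at [0.152, -0.555, 0.231] pointing down, gripper open.
Joint ranges: [-2.76, 2.76], [-0.86, 1.69], [-1.03, 1.26], [-2.2, 2.34], [-1.47, 1.5], [-3.14, 3.14]. Speed limits (rad/s): [2.57, 2.57, 3.14, 3.14, 3.14, 3.14].

### API

Orientations are given as a unit quaternion [w, x, y, z].
In Python, from workcell import env gives the robot as it stands.
- The arm moves only by the tool carry_out, never from a script. Its argument "steps" is a list of rows, each a list of 3 entries, a list of its own where there are three numbers: the turn, a rotation vector about the tool's x, y, z in degrees, then the shift along the tool's x, y, z in cm, then the closure in counts, from 0 (fully open) to 255 (shut). A call has exactly 8 rows; each row is the pose to reach, as a shift and turn from the pose commanded when the call began, along the tool's axes at that moment; what a row does not reach only later rows make up. A row lasts 1/8 s, in which the tool goes at most 62.5 mm and 10.7 degrees, less where a joint would pass 70% of its speed; a pose out of reach is approached as far as the arm can. A call with a gripper value outside its range is refused whole. The fingers move at their own pace and stop on an object; "force" is the grip in N (left out, the last holds). Time passes only in rows, so rows that repeat a pose let the fingers close, or fill a call up. It gives the time, the measured TCP pose, the force, the opening and the grip force at its end, in the units of the state.
- env.get_state(): the state, without advancing time (a new reading comes with each control period).
- env.read_camera(name): name is "scene" or "top" or "wrist"; returns (picture, depth): 480x640x3 uint8, red, green, blue; 480x640 float32, m along the optical axis (not along the pixel's ray), 0 where there is no reading.
- env.get_calibration(name): a dict with "fx", "fy", "cx", "cy" (pixels), "origin" and "orientation" of the camera in the world. Camera axes: x right, y up, looking along -z (the intrinsics and any distortion apply to the point x, -y, -z); pixel columns grow to the right and rows downward; lengths in m; the calibration is good to about 2 mm. A picture is of the moment at which its call begins: read the wrist's pose just before it. get_calibration takes no time and is no camera call; for the wrist camera it gives the pose at the moment of the call.
- env.hand_in(): hands the job in; it is judged then, once.
The state is a dict: "clock": time; "joint_pos": joint angles; "qvel": joint speeds; "tau": joint torques, N m; "tcp_pos": TCP position; "orientation": TCP orientation; "wrist_force": force on the tool from outside, world axes, zero at the start; "ft_torque": the same for the moment, N m; "finger_gap": finger opening in m; "grip_force": force on a finger pad.
Only numpy, scipy, OpenCV 4.12 (cv2) and the standard library are available. Lean on these libraries where they do the work, as an engineer would, in place of code of your own. Each camera call takes 0.05 s, during which the arm holds its last target. There are 200 camera calls.

## Working session

There is one attempt and no reset: what is moved stays moved. The work goes in short steps, Python scripts to look and compute and a tool call to move; the robot and the scene stay as the last step left them, time stands still between calls to the robot, and variables do not carry over. Pictures are saved under pics/ and viewed, at most 14 in all, crops included, and the job is handed in when it is done.

Besides the shell and the picture viewer there is one more tool, called after "Call:" as name(argument=value, ...) on one line, values as JSON. carry_out: Moves the arm, as the interface text tells. Its arguments: {"type":"object","properties":{"steps":{"type":"array","items":{"type":"array"}},"force":{"type":"number"}},"required":["steps"]}

```bash
mkdir -p pics; ls; python3 - <<'E'
from workcell import env
import cv2,numpy as np
for n in("scene","top"):
    p,d=env.read_camera(n); cv2.imwrite(f"pics/{n}0.png",p[:,:,::-1]); np.save(f"pics/{n}0.npy",d)
    print(n,env.get_calibration(n))
print(env.get_state(),env.hold_point_z)
E
```

```text
pics
scene {'fx': 622.8098912769913, 'fy': 622.8098912769913, 'cx': 316.35771913522854, 'cy': 239.65788571526463, 'origin': array([1.52934554, 0.53008062, 0.80900838]), 'orientation': array([0.41483159, 0.23117662, 0.40553257, 0.78103487])}
top {'fx': 624.8512544370096, 'fy': 624.8512544370096, 'cx': 319.28415785944173, 'cy': 242.6693103915261, 'origin': array([ 0.40927955, -0.01627272,  1.53733875]), 'orientation': array([-0.70060052, -0.0696556 ,  0.05794694,  0.70777762])}
{'clock': 0.1, 'joint_pos': array([-1.44360951e+00,  3.13959152e-01,  4.51048819e-02,  1.30363252e+00,
       -1.45825402e-05,  1.43121007e+00]), 'qvel': array([ 2.51890562e-03, -2.52716044e-03,  3.25533652e-03, -8.98976079e-04,
       -8.91704014e-05,  4.10541607e-04]), 'tau': array([ 3.09770869e-03, -4.81726635e+01,  2.99242669e+01,  1.28260127e-02,
       -1.94340550e-04, -2.01837032e-06]), 'tcp_pos': array([ 0.15151617, -0.55419724,  0.23048383]), 'orientation': array([-8.45258072e-04,  9.91116843e-01,  1.32991314e-01, -2.05097636e-06]), 'wrist_force': array([-0.47384016,  0.51650172, -0.39769891]), 'ft_torque': array([-0.01781861, -0.01099158, -0.02529134]), 'grip_force': 0.0, 'finger_gap': 0.08542842669065218} 0.0187
```

View pics/scene0.png

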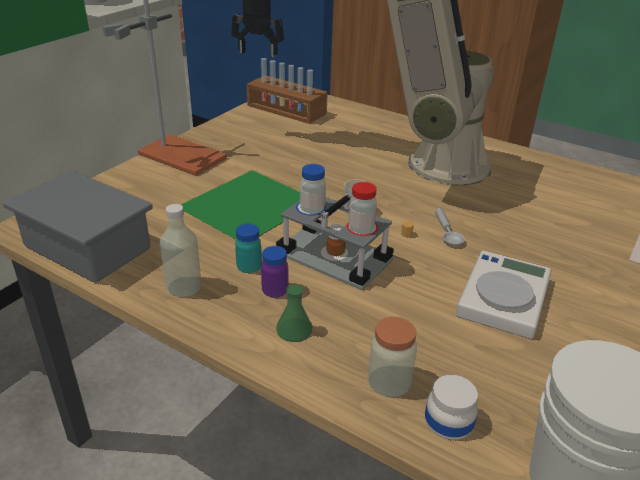

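View pics/top0.png

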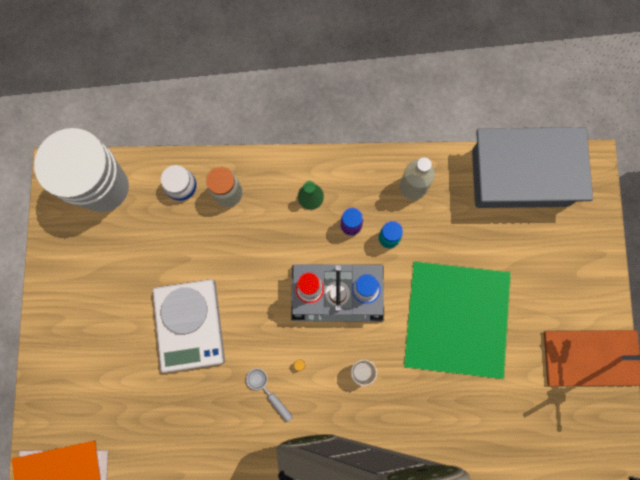

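The top view shows the red jar at (309,287), the blue jar at (367,289), the handle along x at (338,285), the mat at (458,320) on the -y side, and the balance pan at (184,310). The red jar stands on the red ring and the blue jar on the blue ring. The purple and turquoise decoys are at (352,220) and (390,234).

```bash
cat > h.py <<'E'
from workcell import env
import cv2,numpy as np
from scipy.spatial.transform import Rotation as R
def rot(q): return R.from_quat([q[1],q[2],q[3],q[0]])
def cast(c,u,v,z):
    d=rot(c['orientation']).apply([(u-c['cx'])/c['fx'],-(v-c['cy'])/c['fy'],-1.])
    o=np.array(c['origin']); return o+d*(z-o[2])/d[2]
def proj(c,P):
    p=rot(c['orientation']).inv().apply(np.array(P)-c['origin'])
    return c['cx']-c['fx']*p[0]/p[2], c['cy']+c['fy']*p[1]/p[2]
def cloud(c,d):
    v,u=np.mgrid[:480,:640]
    P=np.stack([(u-c['cx'])/c['fx']*d,-(v-c['cy'])/c['fy']*d,-d],-1)
    return rot(c['orientation']).apply(P.reshape(-1,3)).reshape(480,640,3)+c['origin']
def hue(p,lo,hi,s=120,v=50):
    h=cv2.cvtColor(p,cv2.COLOR_RGB2HSV)
    if lo<0: return cv2.inRange(h,(0,s,v),(hi,255,255))|cv2.inRange(h,(180+lo,s,v),(180,255,255))
    return cv2.inRange(h,(lo,s,v),(hi,255,255))
def blobs(m,amin=40):
    cs,_=cv2.findContours(m,cv2.RETR_EXTERNAL,cv2.CHAIN_APPROX_NONE)
    return sorted([c for c in cs if cv2.contourArea(c)>amin],key=cv2.contourArea,reverse=True)
def world(W,yaw=None):
    "shift (cm) in tool axes from present TCP to world W"
    s=env.get_state(); r=rot(s['orientation'])
    return np.round(r.inv().apply(np.array(W)-s['tcp_pos'])*100,2)
def yawdeg():
    x=rot(env.get_state()['orientation']).apply([[1,0,0],[0,1,0],[0,0,1]]); return np.round(x,3)
E
python3 - <<'E'
from h import *
p=cv2.imread("pics/top0.png")[:,:,::-1].copy(); d=np.load("pics/top0.npy"); c=env.get_calibration("top")
W=cloud(c,d)
print("cam down",rot(c['orientation']).apply([0,0,-1]))
for n,lo,hi,z in(("red",-8,6,.198),("blue",108,125,.198),("green",50,75,.003)):
    for b in blobs(hue(p,lo,hi,150,60))[:4]:
        (u,v),sz,a=cv2.minAreaRect(b); print(n,(round(u),round(v)),np.round(sz),round(a,1),cast(c,u,v,z).round(4),'depthz',W[int(v),int(u),2].round(3))
        if n=="green" and cv2.contourArea(b)>3000: print(np.array([cast(c,*q,z)[:2] for q in cv2.boxPoints(cv2.minAreaRect(b))]).round(3))
# deck by height
m=((W[:,:,2]>.095)&(W[:,:,2]<.112)&(W[:,:,0]>.3)).astype(np.uint8)*255
m[:230]=0;m[340:]=0;m[:,:270]=0;m[:,400:]=0
q=W[m>0][:,:2]; r=cv2.minAreaRect(q.astype(np.float32)*1000); print("deck",r, np.median(W[m>0][:,2]))
# handle
m=((W[:,:,2]>.118)&(W[:,:,2]<.145)).astype(np.uint8); m[:,:330]=0;m[:,347:]=0;m[:230]=0;m[340:]=0
q=W[m>0][:,:2]; print("handle",len(q),cv2.minAreaRect(q.astype(np.float32)*1000))
# pan
m=((W[:,:,2]>.045)&(W[:,:,2]<.065)).astype(np.uint8)*255; m[:,:140]=0;m[:,240:]=0;m[:270]=0;m[390:]=0
b=blobs(m)[0]; (u,v),sz,a=cv2.fitEllipse(b); print("pan",u,v,sz,cast(c,u,v,.052))
m=((W[:,:,2]>.02)&(W[:,:,2]<.065)).astype(np.uint8)*255; m[:,:140]=0;m[:,240:]=0;m[:270]=0;m[390:]=0
print("bal",cv2.minAreaRect(W[m>0][:,:2].astype(np.float32)*1000))
print(yawdeg())
E
```

```text
cam down [ 0.17979666  0.01557439 -0.9835805 ]
red (306, 286) [21. 28.] 40.6 [0.5601 0.0341 0.198 ] depthz 0.201
blue (366, 285) [21. 21.] 45.0 [ 0.5604 -0.0958  0.198 ] depthz 0.199
blue (352, 218) [19. 19.] 90.0 [ 0.7071 -0.0662  0.198 ] depthz 0.1
blue (392, 231) [18. 18.] 90.0 [ 0.6781 -0.154   0.198 ] depthz 0.098
green (458, 320) [ 98. 107.] 5.3 [ 0.495  -0.3274  0.003 ] depthz 0.002
[[ 0.38  -0.193]
 [ 0.638 -0.225]
 [ 0.613 -0.465]
 [ 0.357 -0.426]]
deck ((603.531005859375, -55.73320007324219), (247.81475830078125, 197.74124145507812), 89.31199645996094) 0.10389394658010564
handle 220 ((562.3883056640625, -35.29951095581055), (9.166655540466309, 98.37863159179688), 89.16259002685547)
pan 183.91012573242188 309.7519226074219 (44.60419464111328, 46.20365524291992) [0.52235497 0.33076301 0.052     ]
bal ((488.32196044921875, 325.73272705078125), (205.75721740722656, 151.54200744628906), 8.050783157348633)
[[ 0.965  0.264  0.   ]
 [ 0.264 -0.965 -0.002]
 [-0.     0.002 -1.   ]]
```

Call:
carry_out(steps=[[[0,0,-10],[3.2,-2.1,-0.4],0],[[0,0,-20],[6.4,-4.2,-0.9],0],[[0,0,-30],[9.6,-6.3,-1.3],0],[[0,0,-40],[12.8,-8.4,-1.8],0],[[0,0,-50],[16,-10.5,-2.2],0],[[0,0,-60],[19.2,-12.6,-2.6],0],[[0,0,-70],[22.4,-14.7,-3.1],0],[[0,0,-80],[25.6,-16.8,-3.5],0]])

```text
clock: 1.1
tcp_pos: [0.3548, -0.324, 0.2662]
orientation: [-0.0, 0.672, 0.741, 0.0]
wrist_force: [0.2, 0.2, -0.7]
finger_gap: 0.0855
grip_force: 0.0
```

```bash
python3 - <<'E'
from h import *
s=env.get_state(); print(s['clock'],s['tcp_pos'],s['joint_pos'].round(2)); print(yawdeg(), world([.5604,-.0958,.30]))
E
```

```text
1.1 [ 0.35480571 -0.32399136  0.2661814 ] [-0.91  0.12 -0.11  1.34 -0.    0.57]
[[-0.098  0.995  0.   ]
 [ 0.995  0.098 -0.   ]
 [-0.     0.    -1.   ]] [20.7  22.69 -3.38]
```

Call:
carry_out(steps=[[[0,0,-10.5],[3,3.2,-1],0],[[0,0,-21],[6,6.5,-2],0],[[0,0,-31.5],[9,9.8,-3],0],[[0,0,-42],[12,13,-3.4],0],[[0,0,-52.5],[15,16.3,-3.4],0],[[0,0,-63],[18,19.6,-3.4],0],[[0,0,-73.5],[20.7,22.7,-3.4],0],[[0,0,-84.4],[20.7,22.7,-3.4],0]])

```text
clock: 2.1
tcp_pos: [0.5625, -0.0958, 0.2991]
orientation: [-0.001, -0.001, 1.0, 0.0]
wrist_force: [-0.8, 0.0, -0.6]
finger_gap: 0.0851
grip_force: 0.0
```

```bash
cat >> h.py <<'E'
def snap(n,png=None):
    c=env.get_calibration(n); p,d=env.read_camera(n); np.savez(f"pics/{n}.npz",p=p,d=d)
    if png: cv2.imwrite(f"pics/{png}.png",p[:,:,::-1])
    return c,p,d,cloud(c,d)
E
python3 - <<'E'
from h import *
s=env.get_state(); print(s['clock'],s['tcp_pos'],s['joint_pos'].round(2)); print(yawdeg())
c,p,d,W=snap("wrist","w1"); print(c)
for n,lo,hi in(("red",-8,6),("blue",108,125)):
    for b in blobs(hue(p,lo,hi,150,60),300)[:3]:
        (u,v),r=cv2.minEnclosingCircle(b); print(n,u,v,r,cast(c,u,v,.198),W[int(v),int(u)])
E
```

```text
2.1 [ 0.56250659 -0.09579484  0.29914216] [-0.31  0.3   0.19  1.46  0.   -0.31]
[[-1.    -0.002  0.001]
 [-0.002  1.     0.001]
 [-0.001  0.001 -1.   ]]
{'fx': 375.1588335222024, 'fy': 375.1588335222024, 'cx': 327.62510149714996, 'cy': 243.50970213508631, 'origin': array([ 0.49519271, -0.09610134,  0.44261286]), 'orientation': array([ 0.70003709, -0.09498166, -0.09511937,  0.70134076])}
red 509.0 238.5 38.5520133972168 [0.5590703  0.02624423 0.198     ] [0.55861346 0.02598943 0.19841864]
blue 327.46148681640625 236.08670043945312 35.25715255737305 [ 0.55762046 -0.09610915  0.198     ] [ 0.55710618 -0.09641739  0.19978331]
blue 263.6388854980469 340.0833435058594 23.068212509155273 [ 0.63585984 -0.14245506  0.198     ] [ 0.69456135 -0.16248567  0.09575609]
blue 352.5376281738281 366.6505432128906 22.616161346435547 [ 0.65781383 -0.07727938  0.198     ] [ 0.72441539 -0.07006128  0.09664613]
```

View pics/w1.png

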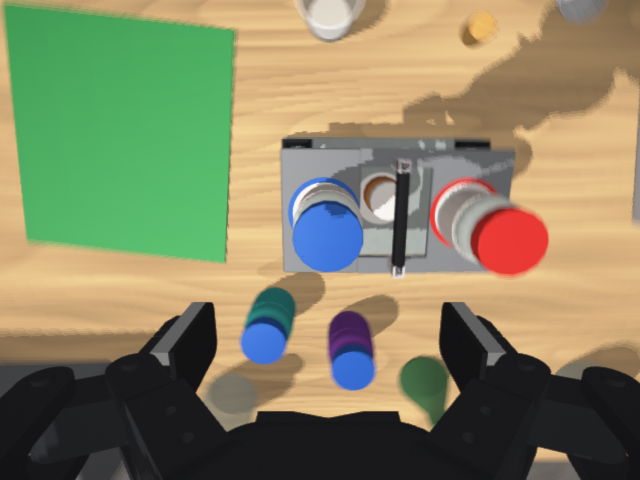

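The wrist view shows the blue lid at (327,236), the red lid at (509,239), the handle at (401,215) and the mat top left. The gripper is centred over the blue jar.

Call:
carry_out(steps=[[[0,0,0],[0.3,0,3],0],[[0,0,0],[0.3,0,6],0],[[0,0,0],[0.3,0,9],0],[[0,0,0],[0.3,0,12],0],[[0,0,0],[0.3,0,14],0],[[0,0,0],[0.3,0,15.2],0],[[0,0,0],[0.3,0,15.2],0],[[0,0,0],[0.3,0,15.2],255]], force=45)

```text
clock: 3.15
tcp_pos: [0.5587, -0.0984, 0.1491]
orientation: [0.001, 0.004, 1.0, -0.0]
wrist_force: [-0.1, 0.1, -0.5]
finger_gap: 0.0698
grip_force: 0.0
```

Call:
carry_out(steps=[[[0,0,0],[0,0,0],255],[[0,0,0],[0,0,0],255],[[0,0,0],[0,0,0],255],[[0,0,0],[0,0,0],255],[[0,0,0],[0,0,-1],255],[[0,0,0],[0,0,-3],255],[[0,0,0],[0,0,-6],255],[[0,0,0],[0,0,-8],255]])

```text
clock: 4.15
tcp_pos: [0.5583, -0.0983, 0.2298]
orientation: [0.0, 0.004, 1.0, -0.0]
wrist_force: [0.3, -0.5, -2.4]
finger_gap: 0.0521
grip_force: 47.3
```

```bash
python3 - <<'E'
from h import *
s=env.get_state(); print(s['clock'],s['tcp_pos'],s['finger_gap'],s['grip_force'],s['wrist_force']); print(yawdeg())
# wrist-view estimate of mat (z .003), handle (z .136)
f=np.load("pics/wrist.npz");p,d=f['p'],f['d']
c={'fx':375.1588,'fy':375.1588,'cx':327.625,'cy':243.51,'origin':np.array([0.49519271,-0.09610134,0.44261286]),'orientation':[0.70003709,-0.09498166,-0.09511937,0.70134076]}
b=blobs(hue(p,50,75,100,50),5000)[0]; print([cast(c,*q,.003)[:2].round(3) for q in cv2.boxPoints(cv2.minAreaRect(b))])
m=cv2.inRange(p,(0,0,0),(45,45,45)); m[:130]=0;m[300:]=0;m[:,380:]=m[:,380:];m[:,:380]=0;m[:,425:]=0
r=cv2.minAreaRect(np.vstack(blobs(m,100))); print("handle",r,[cast(c,*q,.136)[:2].round(4) for q in cv2.boxPoints(r)])
# deck edges
W=cloud(c,d); g=(abs(W[:,:,2]-.103)<.006)&(abs(W[:,:,0]-.56)<.09)&(abs(W[:,:,1]+.035)<.14); r=cv2.minAreaRect((W[g][:,:2]*1000).astype(np.float32)); print("deck",r,np.median(W[g][:,2]))
E
```

```text
4.15 [ 0.55830874 -0.09833014  0.22978281] 0.052076739998920714 47.314972107997164 [ 0.28572132 -0.48280556 -2.37171575]
[[-1.     0.008 -0.001]
 [ 0.008  1.    -0.001]
 [ 0.001 -0.001 -1.   ]]
[array([ 0.626, -0.504]), array([ 0.361, -0.43 ]), array([ 0.371, -0.192]), array([ 0.64 , -0.223])]
handle ((400.1822509765625, 219.81039428710938), (12.09455680847168, 92.36361694335938), 3.2704875469207764) [array([ 0.5996, -0.0409]), array([ 0.5212, -0.0403]), array([ 0.5217, -0.0305]), array([ 0.6002, -0.0304])]
deck ((561.4224853515625, -34.722557067871094), (207.85269165039062, 116.3317642211914), 88.95577239990234) 0.10370478345665118
```

Call:
carry_out(steps=[[[0,0,0],[0.7,-1.4,0],255],[[0,0,0],[2.4,-4.7,0],255],[[0,0,0],[4.7,-9.3,0],255],[[0,0,0],[7.1,-14,0],255],[[0,0,0],[9.5,-18.7,1],255],[[0,0,0],[11.9,-23.4,3],255],[[0,0,0],[13.6,-26.7,5],255],[[0,0,0],[14.3,-28.1,8],255]])

```text
clock: 5.15
tcp_pos: [0.4106, -0.3805, 0.1469]
orientation: [-0.0, 0.006, 1.0, -0.0]
wrist_force: [0.8, 0.3, -1.7]
finger_gap: 0.052
grip_force: 47.4
```

Call:
carry_out(steps=[[[0,0,0],[0,0,3],255],[[0,0,0],[0,0,5.5],255],[[0,0,0],[0,0,7.5],255],[[0,0,0],[0,0,8.5],255],[[0,0,0],[0,0,9],255],[[0,0,0],[0,0,9.2],255],[[0,0,0],[0,0,9.2],255],[[0,0,0],[0,0,9.2],255]])

```text
clock: 6.15
tcp_pos: [0.4132, -0.3783, 0.057]
orientation: [0.0, 0.004, 1.0, -0.001]
wrist_force: [-1.1, -1.1, -1.5]
finger_gap: 0.0523
grip_force: 47.4
```

Call:
carry_out(steps=[[[0,0,0],[0,0,0.2],255],[[0,0,0],[0,0,0.4],255],[[0,0,0],[0,0,0.5],255],[[0,0,0],[0,0,0.5],255],[[0,0,0],[0,0,0.6],255],[[0,0,0],[0,0,0.7],255],[[0,0,0],[0,0,0.7],255],[[0,0,0],[0,0,0.7],255]])

```text
clock: 7.15
tcp_pos: [0.4132, -0.378, 0.0499]
orientation: [0.0, 0.004, 1.0, -0.0]
wrist_force: [-0.7, 1.9, 5.9]
finger_gap: 0.0523
grip_force: 48.1
```

Contact with the mat. I'll release and rise.

Call:
carry_out(steps=[[[0,0,0],[0,0,-0.1],0],[[0,0,0],[0,0,-0.1],0],[[0,0,0],[0,0,-0.1],0],[[0,0,0],[0,0,-0.1],0],[[0,0,0],[0,0,-3],0],[[0,0,0],[0,0,-8],0],[[0,0,0],[0,0,-14],0],[[0,0,0],[0,0,-20],0]])

```text
clock: 8.15
tcp_pos: [0.4127, -0.3777, 0.251]
orientation: [-0.0, 0.004, 1.0, 0.0]
wrist_force: [1.3, -0.6, -0.2]
finger_gap: 0.0852
grip_force: 0.0
```

```bash
python3 - <<'E'
from h import *
print(env.get_state()['tcp_pos'],world([.559,.0325,.26]))
c,p,d,W=snap("top")
for n,lo,hi in(("red",-8,6),("blue",108,125)):
    for b in blobs(hue(p,lo,hi,150,60),100)[:3]:
        (u,v),r=cv2.minEnclosingCircle(b); print(n,u,v,r,cast(c,u,v,.198),cast(c,u,v,.098))
E
```

```text
[ 0.41268652 -0.37765095  0.25100215] [-14.29  41.13  -0.9 ]
red 308.5 287.5 14.916534423828125 [0.55632795 0.02898595 0.198     ] [0.56730713 0.03236513 0.098     ]
blue 351.77606201171875 218.11349487304688 10.044872283935547 [ 0.70800607 -0.0667962   0.198     ] [ 0.7303101  -0.07056847  0.098     ]
blue 392.0 230.5 9.65670394897461 [ 0.67923395 -0.154014    0.198     ] [ 0.69938974 -0.16429828  0.098     ]
```

Call:
carry_out(steps=[[[0,0,0],[-1.4,4.2,0],0],[[0,0,0],[-3.5,10,0],0],[[0,0,0],[-5.5,15.9,0],0],[[0,0,0],[-7.6,21.8,0],0],[[0,0,0],[-9.7,27.7,0],0],[[0,0,0],[-11.7,33.6,0],0],[[0,0,0],[-13.7,39,0],0],[[0,0,0],[-14.3,41,0],0]])

```text
clock: 9.2
tcp_pos: [0.5598, 0.0338, 0.2488]
orientation: [-0.0, 0.002, 1.0, 0.0]
wrist_force: [-0.3, -0.7, -0.5]
finger_gap: 0.0854
grip_force: 0.0
```

```bash
python3 - <<'E'
from h import *
print(env.get_state()['tcp_pos'])
c,p,d,W=snap("wrist"); print(env.get_state()['tcp_pos'])
for b in blobs(hue(p,-8,6,150,60),300)[:3]:
        (u,v),r=cv2.minEnclosingCircle(b); print(u,v,r,cast(c,u,v,.198),cv2.boundingRect(b))
g=(hue(p,-8,6,150,60)>0)&(abs(W[:,:,2]-.198)<.006); print(W[g].mean(0),(W[g].max(0)+W[g].min(0))/2)
print(yawdeg())
E
```

```text
[0.55977985 0.03383086 0.24880978]
[0.55996186 0.03467684 0.2487822 ]
321.9867858886719 272.5585632324219 43.466819763183594 [0.56275819 0.03047489 0.198     ] (279, 230, 86, 86)
325.6728515625 230.5 40.70057678222656 [0.53903054 0.032637   0.198     ] (285, 191, 82, 50)
[0.56328822 0.03054788 0.19862495] [0.56455593 0.03001056 0.19644401]
[[-1.     0.004 -0.   ]
 [ 0.004  1.     0.001]
 [ 0.     0.001 -1.   ]]
```

Call:
carry_out(steps=[[[0,0,0],[-0.1,-0.4,1],0],[[0,0,0],[-0.1,-0.4,4],0],[[0,0,0],[-0.1,-0.4,7],0],[[0,0,0],[-0.1,-0.4,9],0],[[0,0,0],[-0.1,-0.4,10],0],[[0,0,0],[-0.1,-0.4,10],0],[[0,0,0],[-0.1,-0.4,10],255],[[0,0,0],[-0.1,-0.4,10],255]])

```text
clock: 10.25
tcp_pos: [0.5611, 0.0272, 0.1506]
orientation: [0.001, 0.004, 1.0, 0.0]
wrist_force: [-2.7, 5.6, 15.2]
finger_gap: 0.0517
grip_force: 47.7
```

Call:
carry_out(steps=[[[0,0,0],[0,0,0],255],[[0,0,0],[0,0,0],255],[[0,0,0],[0,0,0],255],[[0,0,0],[0,0,0],255],[[0,0,0],[0,0,-1],255],[[0,0,0],[0,0,-3],255],[[0,0,0],[0,0,-6],255],[[0,0,0],[0,0,-8],255]])

```text
clock: 11.25
tcp_pos: [0.5602, 0.0268, 0.2306]
orientation: [0.0, 0.004, 1.0, -0.0]
wrist_force: [-0.6, -0.6, -2.7]
finger_gap: 0.0518
grip_force: 47.7
```

```bash
python3 - <<'E'
from h import *
print(yawdeg()[1],world([.428,-.259,.14]))
E
```

```text
[ 0.008  1.    -0.   ] [ 12.99 -28.68   9.07]
```

Call:
carry_out(steps=[[[0,0,0],[0.6,-1.4,0],255],[[0,0,0],[2.1,-4.7,0],255],[[0,0,0],[4.3,-9.4,0],255],[[0,0,0],[6.5,-14.3,0],255],[[0,0,0],[8.7,-19.1,0],255],[[0,0,0],[10.9,-24,0],255],[[0,0,0],[12.4,-27.3,3],255],[[0,0,0],[13,-28.7,7],255]])

```text
clock: 12.25
tcp_pos: [0.4262, -0.2617, 0.1582]
orientation: [0.0, 0.006, 1.0, -0.001]
wrist_force: [0.1, -0.0, -3.0]
finger_gap: 0.0517
grip_force: 47.8
```

Call:
carry_out(steps=[[[0,0,0],[0,0,4],255],[[0,0,0],[0,0,7],255],[[0,0,0],[0,0,9],255],[[0,0,0],[0,0,10],255],[[0,0,0],[0,0,10.4],255],[[0,0,0],[0,0,10.6],255],[[0,0,0],[0,0,10.6],255],[[0,0,0],[0,0,10.6],255]])

```text
clock: 13.25
tcp_pos: [0.4283, -0.2593, 0.0539]
orientation: [0.0, 0.004, 1.0, -0.0]
wrist_force: [-0.1, -0.7, -2.5]
finger_gap: 0.0517
grip_force: 47.8
```

Call:
carry_out(steps=[[[0,0,0],[0,0,0.1],255],[[0,0,0],[0,0,0.2],255],[[0,0,0],[0,0,0.3],255],[[0,0,0],[0,0,0.4],255],[[0,0,0],[0,0,0.4],255],[[0,0,0],[0,0,0.4],255],[[0,0,0],[0,0,0.4],255],[[0,0,0],[0,0,0.4],255]])

```text
clock: 14.25
tcp_pos: [0.4285, -0.2591, 0.0508]
orientation: [0.001, 0.004, 1.0, -0.0]
wrist_force: [-2.6, 2.2, 10.3]
finger_gap: 0.0518
grip_force: 49.0
```

Call:
carry_out(steps=[[[0,0,0],[0,0,-0.2],0],[[0,0,0],[0,0,-0.2],0],[[0,0,0],[0,0,-0.2],0],[[0,0,0],[0,0,-0.2],0],[[0,0,0],[0,0,-3],0],[[0,0,0],[0,0,-8],0],[[0,0,0],[0,0,-14],0],[[0,0,0],[0,0,-20],0]])

```text
clock: 15.25
tcp_pos: [0.4276, -0.2588, 0.2509]
orientation: [-0.0, 0.004, 1.0, 0.0]
wrist_force: [1.4, -0.6, 0.8]
finger_gap: 0.0853
grip_force: 0.0
```

```bash
python3 - <<'E'
from h import *
print(yawdeg()[1],world([.5615,-.035,.23]))
E
```

```text
[0.008 1.    0.   ] [-13.21  22.49   2.09]
```

Call:
carry_out(steps=[[[0,0,0],[-1.1,1.8,0],0],[[0,0,0],[-3.5,6,0],0],[[0,0,0],[-6,10.2,0],0],[[0,0,0],[-8.5,14.4,0],0],[[0,0,0],[-11,18.6,0],0],[[0,0,0],[-12.8,21.8,0],0],[[0,0,0],[-13.2,22.5,0],0],[[0,0,0],[-13.2,22.5,0],0]])

```text
clock: 16.25
tcp_pos: [0.5616, -0.035, 0.2489]
orientation: [-0.0, 0.004, 1.0, -0.0]
wrist_force: [0.5, -0.6, 0.1]
finger_gap: 0.0852
grip_force: 0.0
```

```bash
python3 - <<'E'
from h import *
c,p,d,W=snap("wrist","w2"); print(env.get_state()['tcp_pos'],yawdeg())
m=cv2.inRange(p,(0,0,0),(50,50,50)); m[(W[:,:,2]<.12)|(W[:,:,2]>.15)]=0
b=blobs(m,100)[0]; r=cv2.minAreaRect(b); q=[cast(c,*k,.136)[:2].round(4) for k in cv2.boxPoints(r)]; print("handle",r,q,np.mean(q,0))
g=(abs(W[:,:,2]-.103)<.006)&(abs(W[:,:,0]-.56)<.09)&(abs(W[:,:,1]+.035)<.14); r=cv2.minAreaRect((W[g][:,:2]*1000).astype(np.float32)); print("deck",r,np.median(W[g][:,2]))
E
```

```text
[ 0.56133379 -0.03560017  0.24903132] [[-1.     0.008  0.001]
 [ 0.008  1.    -0.   ]
 [-0.001 -0.    -1.   ]]
handle ((328.9729919433594, 235.9833984375), (13.097050666809082, 108.0914306640625), 0.6227556467056274) [array([ 0.6005, -0.0398]), array([ 0.5218, -0.0381]), array([ 0.5219, -0.0293]), array([ 0.6007, -0.0302])] [ 0.561225 -0.03435 ]
deck ((561.4675903320312, -34.34312438964844), (208.34356689453125, 116.46682739257812), 88.97447967529297) 0.10401812190309173
```

View pics/w2.png

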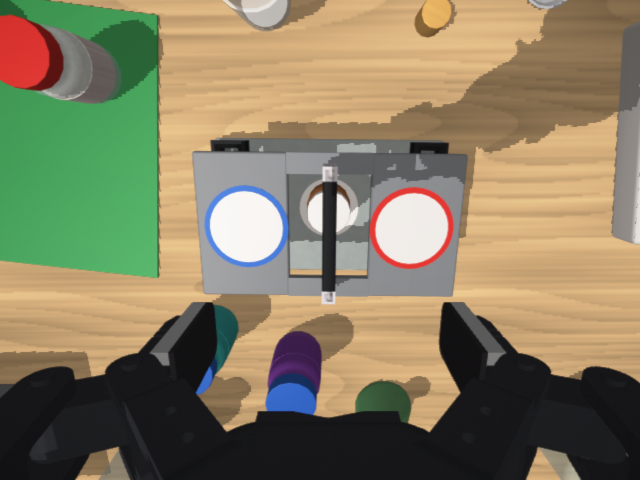

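The rings are empty and the handle is centred at (329,236). The red jar is standing on the mat. Next I grasp the handle.

Call:
carry_out(steps=[[[0,0,0.5],[0,0.1,2],0],[[0,0,0.5],[0,0.1,5],0],[[0,0,0.5],[0,0.1,9],0],[[0,0,0.5],[0,0.1,12],0],[[0,0,0.5],[0,0.1,13.3],0],[[0,0,0.5],[0,0.1,13.6],0],[[0,0,0.5],[0,0.1,13.6],255],[[0,0,0.5],[0,0.1,13.6],255]], force=100)

```text
clock: 17.3
tcp_pos: [0.5626, -0.0344, 0.1146]
orientation: [0.001, 0.009, 1.0, -0.0]
wrist_force: [-0.4, -0.1, -0.9]
finger_gap: 0.0515
grip_force: 0.0
```

Call:
carry_out(steps=[[[0,0,0],[0,0,0],255],[[0,0,0],[0,0,0],255],[[0,0,0],[0,0,0],255],[[0,0,0],[0,0,0],255],[[0,0,0],[0,0,0],255],[[0,0,0],[0,0,0],255],[[0,0,0],[0,0,0],255],[[0,0,0],[0,0,0],255]])

```text
clock: 18.3
tcp_pos: [0.562, -0.0341, 0.1139]
orientation: [0.0, 0.008, 1.0, -0.0]
wrist_force: [-0.1, 0.9, 4.6]
finger_gap: 0.0076
grip_force: 98.1
```

Call:
carry_out(steps=[[[0,0,0],[0,0,-0.5],255],[[0,0,0],[0,0,-1.2],255],[[0,0,0],[0,0,-2],255],[[0,0,0],[0,0,-3],255],[[0,0,0],[0,0,-5],255],[[0,0,0],[0,0,-7.5],255],[[0,0,0],[0,0,-10],255],[[0,0,0],[0,0,-12],255]])

```text
clock: 19.3
tcp_pos: [0.562, -0.0342, 0.2351]
orientation: [0.001, 0.009, 1.0, -0.0]
wrist_force: [-0.3, -1.1, -3.1]
finger_gap: 0.0082
grip_force: 97.6
```

```bash
python3 - <<'E'
from h import *
print(yawdeg()); print(env.get_state()['orientation'],world([.5595,-.335,.17]))
c,p,d,W=snap("scene","s1")
b=blobs(hue(p,50,75,100,50),2000)[0];cv2.imwrite("pics/s1c.png",p[120:400,150:450,::-1])
E
```

```text
[[-1.     0.017 -0.001]
 [ 0.017  1.    -0.   ]
 [ 0.001 -0.    -1.   ]]
[ 7.01313171e-04  8.50298372e-03  9.99963587e-01 -1.78527736e-04] [ -0.25 -30.08   6.52]
```

View pics/s1c.png

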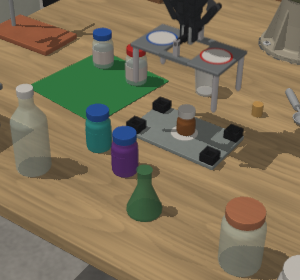

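Call:
carry_out(steps=[[[0,0,0],[0,-1.5,0],255],[[0,0,1],[0,-5,0],255],[[0,0,2],[0,-10,0],255],[[0,0,3],[0,-15.1,0],255],[[0,0,4],[0,-20.2,0],255],[[0,0,5],[0,-25.2,0],255],[[0,0,6],[0,-28.7,0],255],[[0,0,6],[0,-30.2,0],255]])

```text
clock: 20.35
tcp_pos: [0.5552, -0.3389, 0.2313]
orientation: [-0.001, 0.062, 0.998, 0.0]
wrist_force: [-0.6, -0.9, -4.0]
finger_gap: 0.0077
grip_force: 98.0
```

Call:
carry_out(steps=[[[0,0,0],[0,0,1],255],[[0,0,0],[0,0,3],255],[[0,0,0],[0,0,6],255],[[0,0,0],[0,0,8],255],[[0,0,0],[0,0,10],255],[[0,0,0],[0,0,11.4],255],[[0,0,0],[0,0,12],255],[[0,0,0],[0,0,12],255]])

```text
clock: 21.35
tcp_pos: [0.5566, -0.3356, 0.1131]
orientation: [-0.0, 0.061, 0.998, 0.0]
wrist_force: [0.2, -0.3, -3.5]
finger_gap: 0.008
grip_force: 97.9
```

```bash
python3 - <<'E'
from h import *
print(yawdeg()[:2]); 
c,p,d,W=snap("top","t1")
cv2.imwrite("pics/t1c.png",cv2.resize(p[200:400,270:530,::-1],None,fx=2.5,fy=2.5))
E
```

```text
[[-0.993  0.121  0.   ]
 [ 0.121  0.993  0.   ]]
```

View pics/t1c.png

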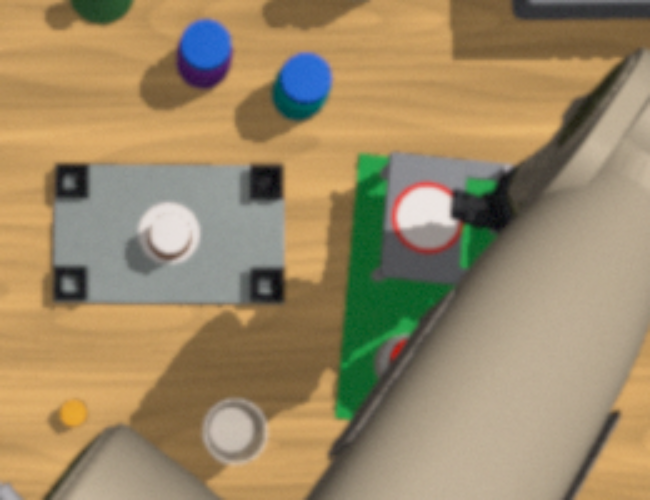

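The frame is aligned over the mat, and the bottle stands mid-plate with the four sockets visible. Now I lower it.

Call:
carry_out(steps=[[[0,0,0],[0,0,0.2],255],[[0,0,0],[0,0,0.4],255],[[0,0,0],[0,0,0.5],255],[[0,0,0],[0,0,0.6],255],[[0,0,0],[0,0,0.7],255],[[0,0,0],[0,0,0.7],255],[[0,0,0],[0,0,0.7],255],[[0,0,0],[0,0,0.7],255]])

```text
clock: 22.4
tcp_pos: [0.5567, -0.3362, 0.1069]
orientation: [0.0, 0.061, 0.998, -0.0]
wrist_force: [-2.9, 1.7, 5.0]
finger_gap: 0.008
grip_force: 99.0
```

Call:
carry_out(steps=[[[0,0,0],[0,0,0],0],[[0,0,0],[0,0,0],0],[[0,0,0],[0,0,0],0],[[0,0,0],[0,0,0],0],[[0,0,0],[0,0,-2],0],[[0,0,0],[0,0,-6],0],[[0,0,0],[0,0,-10],0],[[0,0,0],[0,0,-14],0]])

```text
clock: 23.4
tcp_pos: [0.5566, -0.336, 0.2476]
orientation: [0.0, 0.061, 0.998, -0.0]
wrist_force: [1.1, -0.3, 0.7]
finger_gap: 0.0849
grip_force: 0.0
```

```bash
python3 - <<'E'
from h import *
s=env.get_state();print(s['tcp_pos'],yawdeg()[:2],world([.56,-.035,.24]))
c,p,d,W=snap("top","t2")
g=(W[:,:,2]>.055)&(W[:,:,2]<.085)&(abs(W[:,:,0]-.56)<.04)&(abs(W[:,:,1]+.035)<.05)
v,u=np.nonzero(g); (a,b),r=cv2.minEnclosingCircle(np.stack([u,v],1).astype(np.float32)); print("bottle",W[g].mean(0),cast(c,a,b,.07),r)
E
```

```text
[ 0.5565668  -0.33602675  0.24755754] [[-0.993  0.121 -0.   ]
 [ 0.121  0.993 -0.   ]] [ 3.31 29.92  0.75]
bottle [ 0.55667726 -0.03536449  0.07058301] [ 0.55668383 -0.03499047  0.07      ] 8.151260375976562
```

Call:
carry_out(steps=[[[0,0,-1],[0.4,3,0],0],[[0,0,-2],[0.9,8,0],0],[[0,0,-3],[1.5,13,0],0],[[0,0,-4],[2.1,18,0],0],[[0,0,-5],[2.7,23,1],0],[[0,0,-6],[3.3,28,2],0],[[0,0,-6],[3.7,29.9,3],0],[[0,0,-6],[3.7,29.9,3],0]])

```text
clock: 24.45
tcp_pos: [0.5556, -0.0338, 0.2155]
orientation: [-0.001, 0.007, 1.0, -0.0]
wrist_force: [-0.2, -1.3, 1.0]
finger_gap: 0.0854
grip_force: 0.0
```

```bash
python3 - <<'E'
from h import *
s=env.get_state();print(s['tcp_pos'],yawdeg()[:2])
c,p,d,W=snap("wrist","w3"); 
m=cv2.inRange(p,(0,0,0),(55,55,55)); m[(W[:,:,2]<.022)|(W[:,:,2]>.04)|(W[:,:,0]>.63)]=0
for b in blobs(m,150): 
    r=cv2.minAreaRect(b); print([round(x) for x in r[0]],r[1],cast(c,*r[0],.030).round(4))
g=(W[:,:,2]>.063)&(W[:,:,2]<.078)&(abs(W[:,:,0]-.56)<.04)&(abs(W[:,:,1]+.035)<.05)
print("bottle",(W[g].max(0)+W[g].min(0))/2,W[g].mean(0))
g=(abs(W[:,:,2]-.01)<.004)&(abs(W[:,:,0]-.56)<.08)&(abs(W[:,:,1]+.035)<.13)
print(cv2.minAreaRect((W[g|((W[:,:,2]>.005)&(W[:,:,2]<.035)&(abs(W[:,:,0]-.56)<.08)&(abs(W[:,:,1]+.035)<.13))][:,:2]*1000).astype(np.float32)))
E
```

```text
[ 0.5555671  -0.03379125  0.21547596] [[-1.     0.015  0.001]
 [ 0.015  1.    -0.   ]]
[436, 168] (37.0, 41.0) [0.5125 0.0602 0.03  ]
[219, 167] (36.0, 40.0) [ 0.5094 -0.1271  0.03  ]
[428, 275] (34.0, 36.0) [0.6108 0.0585 0.03  ]
[227, 274] (35.430870056152344, 34.49519348144531) [ 0.6073 -0.1285  0.03  ]
bottle [ 0.55509031 -0.03492745  0.06810425] [ 0.55433852 -0.03469411  0.07062139]
((561.5457763671875, -34.536529541015625), (226.35250854492188, 136.08251953125), 89.1514892578125)
```

View pics/w3.png

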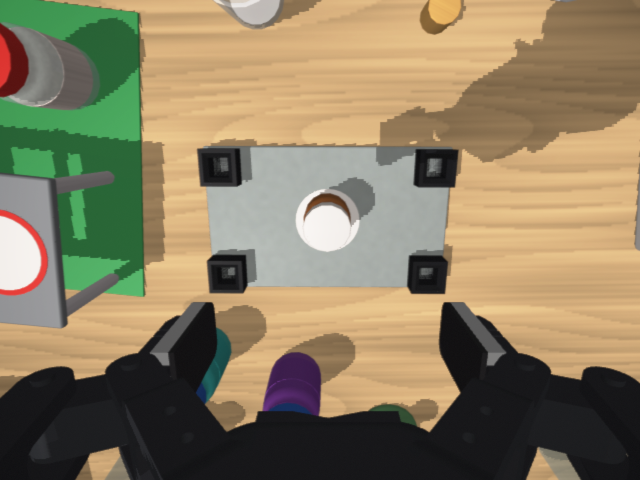

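Call:
carry_out(steps=[[[0,0,0],[0,-0.1,3],0],[[0,0,0],[0,-0.1,7],0],[[0,0,0],[0,-0.1,11],0],[[0,0,0],[0,-0.1,15],0],[[0,0,0],[0,-0.1,17.5],0],[[0,0,0],[0,-0.1,18.7],0],[[0,0,0],[0,-0.1,18.9],0],[[0,0,0],[0,-0.1,18.9],255]], force=40)

```text
clock: 25.5
tcp_pos: [0.5571, -0.0365, 0.0283]
orientation: [0.001, 0.009, 1.0, -0.0]
wrist_force: [0.1, 0.6, -0.0]
finger_gap: 0.0702
grip_force: 0.0
```

Call:
carry_out(steps=[[[0,0,0],[0,0,0],255],[[0,0,0],[0,0,0],255],[[0,0,0],[0,0,0],255],[[0,0,0],[0,0,0],255],[[0,0,0],[0,0,0],255],[[0,0,0],[0,0,0],255],[[0,0,0],[0,0,0],255],[[0,0,0],[0,0,0],255]])

```text
clock: 26.5
tcp_pos: [0.5571, -0.0358, 0.0287]
orientation: [0.001, 0.008, 1.0, -0.0]
wrist_force: [-0.8, 0.4, 5.3]
finger_gap: 0.0401
grip_force: 40.3
```

Call:
carry_out(steps=[[[0,0,0],[0,0,-1],255],[[0,0,0],[0,0,-3],255],[[0,0,0],[0,0,-6],255],[[0,0,0],[0,0,-9],255],[[0,0,0],[0,0,-12],255],[[0,0,0],[0,0,-14],255],[[0,0,0],[0,0,-15],255],[[0,0,0],[0,0,-15],255]])

```text
clock: 27.5
tcp_pos: [0.5565, -0.0358, 0.1779]
orientation: [0.001, 0.008, 1.0, -0.0]
wrist_force: [-0.2, -0.4, -1.4]
finger_gap: 0.0402
grip_force: 40.7
```

```bash
python3 - <<'E'
from h import *
c,p,d,W=snap("top"); 
m=((W[:,:,2]>.045)&(W[:,:,2]<.065)).astype(np.uint8)*255; m[:,:140]=0;m[:,240:]=0;m[:270]=0;m[390:]=0
b=blobs(m)[0]; (u,v),sz,a=cv2.fitEllipse(b); P=cast(c,u,v,.052); print("pan",P,sz,W[m>0][:,:2].mean(0))
print(world([P[0],P[1],.15]),yawdeg()[:2])
E
```

```text
pan [0.52239627 0.33068681 0.052     ] (44.501243591308594, 46.340511322021484) [0.52184994 0.33020974]
[ 3.97 36.58  2.7 ] [[-1.     0.017  0.   ]
 [ 0.017  1.    -0.   ]]
```

Call:
carry_out(steps=[[[0,0,0],[0.2,2,0],255],[[0,0,0],[0.7,6.5,0],255],[[0,0,0],[1.3,12,0],255],[[0,0,0],[1.9,18,0],255],[[0,0,0],[2.5,24,0],255],[[0,0,0],[3.1,30,0],255],[[0,0,0],[3.6,34.6,2],255],[[0,0,0],[3.8,36.6,4],255]])

```text
clock: 28.55
tcp_pos: [0.5225, 0.334, 0.1356]
orientation: [-0.001, 0.007, 1.0, -0.0]
wrist_force: [0.4, -0.1, -1.0]
finger_gap: 0.0399
grip_force: 40.8
```

Call:
carry_out(steps=[[[0,0,0],[0,0,2],255],[[0,0,0],[0,0,4],255],[[0,0,0],[0,0,5],255],[[0,0,0],[0,0,5.8],255],[[0,0,0],[0,0,6],255],[[0,0,0],[0,0,6.1],255],[[0,0,0],[0,0,6.1],255],[[0,0,0],[0,0,6.1],255]])

```text
clock: 29.55
tcp_pos: [0.5247, 0.3309, 0.0767]
orientation: [0.0, 0.008, 1.0, 0.0]
wrist_force: [-0.3, -0.4, -1.3]
finger_gap: 0.0402
grip_force: 40.8
```

Call:
carry_out(steps=[[[0,0,0],[0,0,0.2],255],[[0,0,0],[0,0,0.3],255],[[0,0,0],[0,0,0.4],255],[[0,0,0],[0,0,0.5],255],[[0,0,0],[0,0,0.6],255],[[0,0,0],[0,0,0.6],255],[[0,0,0],[0,0,0.6],255],[[0,0,0],[0,0,0.6],255]])

```text
clock: 30.55
tcp_pos: [0.5244, 0.3308, 0.0707]
orientation: [0.0, 0.008, 1.0, 0.0]
wrist_force: [-2.3, -0.2, 5.8]
finger_gap: 0.04
grip_force: 41.4
```

Call:
carry_out(steps=[[[0,0,0],[0,0,0],0],[[0,0,0],[0,0,0],0],[[0,0,0],[0,0,0],0],[[0,0,0],[0,0,0],0],[[0,0,0],[0,0,-3],0],[[0,0,0],[0,0,-8],0],[[0,0,0],[0,0,-13],0],[[0,0,0],[0,0,-17],0]])

```text
clock: 31.55
tcp_pos: [0.5247, 0.3309, 0.2426]
orientation: [0.001, 0.008, 1.0, 0.0]
wrist_force: [1.0, -0.8, -1.0]
finger_gap: 0.0853
grip_force: 0.0
```

```bash
python3 - <<'E'
from h import *
c,p,d,W=snap("wrist","w4"); s=env.get_state();print(s['tcp_pos'],yawdeg()[:2])
g=(W[:,:,2]>.105)&(W[:,:,2]<.12)&(abs(W[:,:,0]-.52)<.04)&(abs(W[:,:,1]-.33)<.05)
print("bottle",(W[g].max(0)+W[g].min(0))/2,W[g].mean(0))
g=(W[:,:,2]>.047)&(W[:,:,2]<.058)&(abs(W[:,:,0]-.52)<.07)&(abs(W[:,:,1]-.33)<.07)
print("pan",(W[g].max(0)+W[g].min(0))/2,np.ptp(W[g],0))
print(world([.5567,-.336,.25]))
c,p,d,W=snap("top","t3")
for n,lo,hi in(("red",-8,6),("blue",108,125)):
    for b in blobs(hue(p,lo,hi,150,60),80)[:4]:
        (u,v),r=cv2.minEnclosingCircle(b); print(n,u,v,r,cast(c,u,v,.098))
g=(abs(W[:,:,2]-.096)<.006)&(W[:,:,0]>.49)&(W[:,:,0]<.63)&(W[:,:,1]<-.21)&(W[:,:,1]>-.47); r=cv2.minAreaRect((W[g][:,:2]*1000).astype(np.float32)); print("deck",r,np.median(W[g][:,2]))
m=cv2.inRange(p,(0,0,0),(55,55,55)); m[(W[:,:,2]<.11)|(W[:,:,2]>.14)|(W[:,:,1]>-.28)|(W[:,:,1]<-.38)|(abs(W[:,:,0]-.56)>.08)]=0
b=np.vstack(blobs(m,20)); r=cv2.minAreaRect(b); q=[cast(c,*k,.129)[:2].round(4) for k in cv2.boxPoints(r)]; print("handle",q,np.mean(q,0))
cv2.imwrite("pics/t3c.png",cv2.resize(p[200:400,130:530,::-1],None,fx=2,fy=2))
E
```

```text
[0.52639878 0.33177399 0.24829989] [[-1.     0.017 -0.009]
 [ 0.017  1.     0.004]]
bottle [0.52242273 0.3303353  0.11006041] [0.521569   0.33048148 0.1125792 ]
pan [0.52093065 0.33167615 0.05308866] [0.109295   0.10930689 0.00931341]
[ -4.16 -66.72  -0.41]
red 435.8333435058594 344.8333435058594 10.395065307617188 [ 0.43386708 -0.25566741  0.098     ]
blue 488.770263671875 352.3108215332031 10.25302505493164 [ 0.41613607 -0.37416785  0.098     ]
blue 351.5961608886719 218.21153259277344 9.88870906829834 [ 0.73007888 -0.07014063  0.098     ]
blue 391.890625 230.78125 9.661417961120605 [ 0.69872014 -0.16402243  0.098     ]
deck ((558.500244140625, -336.6549987792969), (208.45555114746094, 116.89654541015625), 83.07170104980469) 0.09733813268380809
handle [array([ 0.521 , -0.3258]), array([ 0.5953, -0.3353]), array([ 0.5945, -0.3446]), array([ 0.5202, -0.3349])] [ 0.55775 -0.33515]
```

View pics/t3c.png

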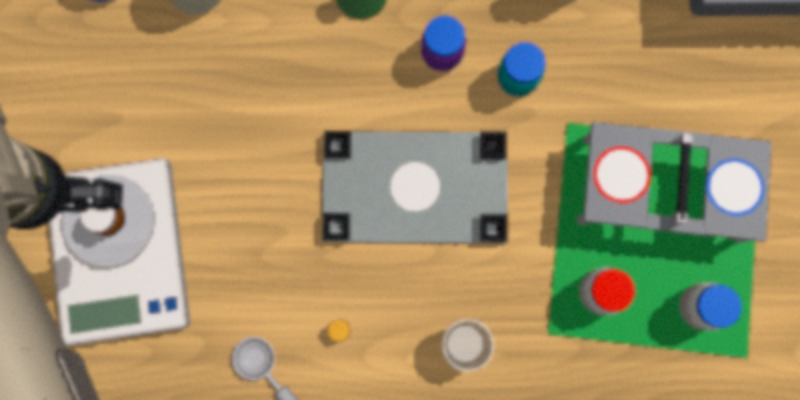

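Call:
carry_out(steps=[[[0,0,0],[-0.1,-2,0],0],[[0,0,0],[-0.5,-7,0],0],[[0,0,0],[-0.8,-12.5,0],0],[[0,0,0],[-1.2,-18,0],0],[[0,0,0],[-1.5,-23.5,0],0],[[0,0,0],[-1.9,-29,0],0],[[0,0,0],[-2.3,-34.5,0],0],[[0,0,0],[-2.6,-40,0],0]])

```text
clock: 32.65
tcp_pos: [0.542, -0.072, 0.2386]
orientation: [-0.001, 0.009, 1.0, 0.0]
wrist_force: [0.5, 1.0, -1.0]
finger_gap: 0.0856
grip_force: 0.0
```

Call:
carry_out(steps=[[[0,0,1],[-0.3,-5.5,0],0],[[0,0,2],[-0.6,-11,0],0],[[0,0,3],[-0.9,-16,0],0],[[0,0,4],[-1.3,-20.5,0],0],[[0,0,5],[-1.6,-24.5,0],0],[[0,0,6],[-1.8,-26.7,0],0],[[0,0,6],[-1.8,-26.7,0],0],[[0,0,6],[-1.8,-26.7,0],0]])

```text
clock: 33.65
tcp_pos: [0.556, -0.3363, 0.2392]
orientation: [-0.001, 0.061, 0.998, 0.001]
wrist_force: [0.0, -0.3, -0.1]
finger_gap: 0.0852
grip_force: 0.0
```

```bash
python3 - <<'E'
from h import *
c,p,d,W=snap("wrist"); s=env.get_state();print(s['tcp_pos'],yawdeg()[:2])
m=cv2.inRange(p,(0,0,0),(50,50,50)); m[(W[:,:,2]<.113)|(W[:,:,2]>.143)]=0
b=blobs(m,100)[0]; r=cv2.minAreaRect(b); q=[cast(c,*k,.129)[:2].round(4) for k in cv2.boxPoints(r)]; print("handle",q,np.mean(q,0))
print(world([.5567,-.3362,.107]))
g=(abs(W[:,:,2]-.096)<.006)&(W[:,:,0]>.48)&(W[:,:,0]<.65)&(W[:,:,1]<-.21)&(W[:,:,1]>-.47); r=cv2.minAreaRect((W[g][:,:2]*1000).astype(np.float32)); print("deck",r)
E
```

```text
[ 0.55633754 -0.33595033  0.23964896] [[-0.993  0.121  0.001]
 [ 0.121  0.993  0.001]]
handle [array([ 0.5163, -0.336 ]), array([ 0.5174, -0.3273]), array([ 0.5956, -0.3366]), array([ 0.5944, -0.3459])] [ 0.555925 -0.33645 ]
[-0.06 -0.03 13.26]
deck ((555.920166015625, -336.3891296386719), (208.2990264892578, 115.7461166381836), 83.0090560913086)
```

Call:
carry_out(steps=[[[0,0,0],[0,0,2],0],[[0,0,0],[0,0,5],0],[[0,0,0],[0,0,9],0],[[0,0,0],[0,0,12],0],[[0,0,0],[0,0,13],0],[[0,0,0],[0,0,13.3],0],[[0,0,0],[0,0,13.3],0],[[0,0,0],[0,0,13.3],255]], force=100)

```text
clock: 34.7
tcp_pos: [0.5578, -0.3374, 0.1088]
orientation: [0.001, 0.061, 0.998, -0.001]
wrist_force: [0.9, -0.1, -0.5]
finger_gap: 0.0694
grip_force: 0.0
```

Call:
carry_out(steps=[[[0,0,0],[0,0,0],255],[[0,0,0],[0,0,0],255],[[0,0,0],[0,0,0],255],[[0,0,0],[0,0,0],255],[[0,0,0],[0,0,0],255],[[0,0,0],[0,0,0],255],[[0,0,0],[0,0,0],255],[[0,0,0],[0,0,0],255]])

```text
clock: 35.7
tcp_pos: [0.5571, -0.3371, 0.1077]
orientation: [0.0, 0.061, 0.998, -0.0]
wrist_force: [-1.3, -0.8, 5.4]
finger_gap: 0.0078
grip_force: 98.3
```

Call:
carry_out(steps=[[[0,0,0],[0,0,-0.5],255],[[0,0,0],[0,0,-1.5],255],[[0,0,0],[0,0,-3],255],[[0,0,0],[0,0,-5],255],[[0,0,0],[0,0,-7],255],[[0,0,0],[0,0,-9],255],[[0,0,0],[0,0,-10],255],[[0,0,0],[0,0,-10],255]])

```text
clock: 36.7
tcp_pos: [0.5575, -0.3372, 0.2084]
orientation: [0.001, 0.061, 0.998, -0.001]
wrist_force: [-0.6, -0.2, -3.8]
finger_gap: 0.0079
grip_force: 97.8
```

```bash
python3 - <<'E'
from h import *
print(env.get_state()['tcp_pos'],yawdeg(),world([.562,-.0341,.17]))
c,p,d,W=snap("wrist")
g=(abs(W[:,:,2]-.193)<.012)&(W[:,:,0]>.45)&(W[:,:,0]<.66)&(W[:,:,1]<-.2)&(W[:,:,1]>-.47); r=cv2.minAreaRect((W[g][:,:2]*1000).astype(np.float32)); print("deck",r,W[g][:,2].mean(),np.linalg.lstsq(np.c_[W[g][:,:2],np.ones(g.sum())],W[g][:,2],rcond=None)[0])
E
```

```text
[ 0.55754653 -0.33718402  0.20844621] [[-0.993  0.121 -0.002]
 [ 0.121  0.993 -0.001]
 [ 0.002 -0.001 -1.   ]] [ 3.24 30.14  3.8 ]
deck ((556.71484375, -337.25341796875), (208.32977294921875, 116.56946563720703), 82.99842834472656) 0.1977669268765353 [ 0.00945383 -0.00294077  0.19169464]
```

Call:
carry_out(steps=[[[0,0,0],[0.2,1.5,-2],255],[[0,0,-1],[0.5,5,-2],255],[[0,0,-2],[1.1,10,-2],255],[[0,0,-3],[1.6,15,-2],255],[[0,0,-4],[2.1,20,-2],255],[[0,0,-5],[2.7,25,-2],255],[[0,0,-6],[3.1,28.9,-1],255],[[0,0,-6],[3.2,30.1,0],255]])

```text
clock: 37.75
tcp_pos: [0.5613, -0.031, 0.208]
orientation: [0.0, 0.007, 1.0, 0.0]
wrist_force: [-0.5, 0.7, -3.3]
finger_gap: 0.0078
grip_force: 98.1
```

Call:
carry_out(steps=[[[0,0,0],[0,0,1],255],[[0,0,0],[0,0,2],255],[[0,0,0],[0,0,3],255],[[0,0,0],[0,0,4],255],[[0,0,0],[0,0,5],255],[[0,0,0],[0,0,5.5],255],[[0,0,0],[0,0,5.5],255],[[0,0,0],[0,0,5.5],255]])

```text
clock: 38.75
tcp_pos: [0.5621, -0.0342, 0.1527]
orientation: [0.0, 0.008, 1.0, -0.0]
wrist_force: [-0.2, -0.2, -3.6]
finger_gap: 0.0076
grip_force: 98.1
```

```bash
python3 - <<'E'
from h import *
print(env.get_state()['tcp_pos'],yawdeg(),world([.5622,-.0343,.1138]))
c,p,d,W=snap("wrist")
z=env.get_state()['tcp_pos'][2]-.0105
g=(abs(W[:,:,2]-z)<.008)&(W[:,:,0]>.47)&(W[:,:,0]<.65)&(W[:,:,1]<.09)&(W[:,:,1]>-.16); r=cv2.minAreaRect((W[g][:,:2]*1000).astype(np.float32)); print("deck",r)
E
```

```text
[ 0.56209971 -0.03421989  0.15265859] [[-1.     0.017 -0.001]
 [ 0.017  1.    -0.   ]
 [ 0.001 -0.    -1.   ]] [-0.01 -0.01  3.89]
deck ((561.2243041992188, -34.42845916748047), (208.2653045654297, 116.490966796875), 89.05451202392578)
```

Deck centre and yaw match the original home pose. I'll lower it slowly.

Call:
carry_out(steps=[[[0,0,0],[0,0,0.5],255],[[0,0,0],[0,0,1],255],[[0,0,0],[0,0,1.5],255],[[0,0,0],[0,0,2],255],[[0,0,0],[0,0,2.4],255],[[0,0,0],[0,0,2.8],255],[[0,0,0],[0,0,2.8],255],[[0,0,0],[0,0,2.8],255]])

```text
clock: 39.8
tcp_pos: [0.5619, -0.0342, 0.1244]
orientation: [0.0, 0.008, 1.0, -0.0]
wrist_force: [0.2, -0.1, -2.5]
finger_gap: 0.0078
grip_force: 98.1
```

Call:
carry_out(steps=[[[0,0,0],[0,0,0.3],255],[[0,0,0],[0,0,0.5],255],[[0,0,0],[0,0,0.7],255],[[0,0,0],[0,0,0.9],255],[[0,0,0],[0,0,1.1],255],[[0,0,0],[0,0,1.2],255],[[0,0,0],[0,0,1.2],255],[[0,0,0],[0,0,1.2],255]])

```text
clock: 40.8
tcp_pos: [0.562, -0.0342, 0.1145]
orientation: [0.001, 0.008, 1.0, -0.0]
wrist_force: [-4.4, 0.8, 10.4]
finger_gap: 0.0079
grip_force: 100.2
```

Call:
carry_out(steps=[[[0,0,0],[0,0,0],0],[[0,0,0],[0,0,0],0],[[0,0,0],[0,0,0],0],[[0,0,0],[0,0,0],0],[[0,0,0],[0,0,-2],0],[[0,0,0],[0,0,-6],0],[[0,0,0],[0,0,-10],0],[[0,0,0],[0,0,-14],0]])

```text
clock: 41.8
tcp_pos: [0.5617, -0.0342, 0.2534]
orientation: [-0.0, 0.008, 1.0, -0.0]
wrist_force: [1.2, -1.0, 0.5]
finger_gap: 0.0854
grip_force: 0.0
```

```bash
python3 - <<'E'
from h import *
c,p,d,W=snap("wrist","w5"); print(env.get_state()['tcp_pos'],yawdeg()[:2])
g=(abs(W[:,:,2]-.103)<.008)&(W[:,:,0]>.47)&(W[:,:,0]<.65)&(W[:,:,1]<.09)&(W[:,:,1]>-.16); r=cv2.minAreaRect((W[g][:,:2]*1000).astype(np.float32)); print("deck",r,np.median(W[g][:,2]),np.linalg.lstsq(np.c_[W[g][:,:2],np.ones(g.sum())],W[g][:,2],rcond=None)[0])
for n,lo,hi in(("red",-8,6),("blue",105,125)):
    m=hue(p,lo,hi,90,60); m[(W[:,:,2]<.095)|(W[:,:,0]>.63)|(W[:,:,1]<-.16)]=0
    for b in blobs(m,300)[:2]:
        (u,v),sz,a=cv2.fitEllipse(b); print(n,u,v,sz,cast(c,u,v,.103))
print(world([.4285,-.2591,.22]),world([.4132,-.378,.22]))
E
```

```text
[ 0.56382166 -0.03458429  0.25923682] [[-1.     0.017 -0.008]
 [ 0.017  1.    -0.002]]
deck ((561.5071411132812, -34.59507751464844), (208.4191436767578, 116.18513488769531), 89.05889892578125) 0.10402090930269259 [ 3.83425856e-05 -8.61361333e-04  1.03948507e-01]
red 409.9700012207031 225.80503845214844 (79.70369720458984, 84.76689910888672) [0.56214173 0.03153886 0.103     ]
blue 245.4980926513672 225.72238159179688 (78.9744873046875, 84.29425048828125) [ 0.55987292 -0.10037356  0.103     ]
[ 13.18 -22.67   3.86] [ 14.51 -34.58   3.86]
```

Frame is level and home (deck at z 0.104, same pose as before). Next the red jar.

Call:
carry_out(steps=[[[0,0,0],[0.8,-1.4,0],0],[[0,0,0],[3,-5,0],0],[[0,0,0],[5.5,-9.5,0],0],[[0,0,0],[8,-14,0],0],[[0,0,0],[10.5,-18.5,0],0],[[0,0,0],[12.3,-21.5,2],0],[[0,0,0],[13,-22.7,5],0],[[0,0,0],[13,-22.7,8],0]])

```text
clock: 42.85
tcp_pos: [0.4259, -0.26, 0.17]
orientation: [-0.001, 0.01, 1.0, 0.0]
wrist_force: [-0.3, 0.1, -0.7]
finger_gap: 0.0853
grip_force: 0.0
```

```bash
python3 - <<'E'
from h import *
c,p,d,W=snap("wrist"); print(env.get_state()['tcp_pos'],yawdeg()[:2])
for n,lo,hi in(("red",-8,6),("blue",105,125)):
    g=(hue(p,lo,hi,120,50)>0)&(W[:,:,2]>.09)&(W[:,:,2]<.106)&(W[:,:,0]<.5)&(W[:,:,1]<-.2)
    print(n,g.sum(),(W[g].max(0)+W[g].min(0))/2,np.ptp(W[g],0))
print(world([.4285,-.2591,.0508]))
E
```

```text
[ 0.42422402 -0.2578874   0.16600875] [[-1.     0.019  0.007]
 [ 0.019  1.     0.005]]
red 4504 [ 0.43115452 -0.25648811  0.09559897] [0.04560661 0.04606318 0.0110992 ]
blue 4828 [ 0.41259899 -0.37376588  0.09552445] [0.04611925 0.04450265 0.01098707]
[-0.51 -0.17 11.52]
```

Call:
carry_out(steps=[[[0,0,0],[-0.1,0.2,0.5],0],[[0,0,0],[-0.1,0.2,2.5],0],[[0,0,0],[-0.1,0.2,5.5],0],[[0,0,0],[-0.1,0.2,8.5],0],[[0,0,0],[-0.1,0.2,11],0],[[0,0,0],[-0.1,0.2,12],0],[[0,0,0],[-0.1,0.2,12],0],[[0,0,0],[-0.1,0.2,12],0]], force=45)

```text
clock: 43.9
tcp_pos: [0.4299, -0.2576, 0.0535]
orientation: [0.001, 0.008, 1.0, -0.001]
wrist_force: [-0.1, -0.3, -0.2]
finger_gap: 0.0855
grip_force: 0.0
```

Call:
carry_out(steps=[[[0,0,0],[0,0,0],255],[[0,0,0],[0,0,0],255],[[0,0,0],[0,0,0],255],[[0,0,0],[0,0,0],255],[[0,0,0],[0,0,0],255],[[0,0,0],[0,0,0],255],[[0,0,0],[0,0,0],255],[[0,0,0],[0,0,0],255]])

```text
clock: 44.9
tcp_pos: [0.4296, -0.2572, 0.0534]
orientation: [0.001, 0.008, 1.0, -0.0]
wrist_force: [-0.3, 1.9, 5.4]
finger_gap: 0.0516
grip_force: 46.3
```

Call:
carry_out(steps=[[[0,0,0],[0,0,-1],255],[[0,0,0],[0,0,-3],255],[[0,0,0],[0,0,-6],255],[[0,0,0],[0,0,-9],255],[[0,0,0],[0,0,-12],255],[[0,0,0],[0,0,-15],255],[[0,0,0],[0,0,-17],255],[[0,0,0],[0,0,-17],255]])

```text
clock: 45.9
tcp_pos: [0.4297, -0.2576, 0.2239]
orientation: [0.001, 0.008, 1.0, -0.001]
wrist_force: [-0.4, 0.6, -2.1]
finger_gap: 0.0515
grip_force: 48.0
```

```bash
python3 - <<'E'
from h import *
c,p,d,W=snap("wrist"); print(env.get_state()['tcp_pos'],yawdeg())
g=(hue(p,-8,6,120,50)>0)&(W[:,:,0]<.5)&(W[:,:,1]<-.2)&(W[:,:,2]>.25); print((W[g].max(0)+W[g].min(0))/2,W[g].mean(0),np.ptp(W[g],0))
print(world([.5625,.0305,.17]))
E
```

```text
[ 0.42912134 -0.25710049  0.22257083] [[-1.     0.017 -0.001]
 [ 0.017  1.    -0.001]
 [ 0.001 -0.001 -1.   ]]
[ 0.40367914 -0.25787716  0.30908036] [ 0.42479107 -0.25788924  0.26900181] [0.08362919 0.05191179 0.11614656]
[-12.84  28.99   5.25]
```

Call:
carry_out(steps=[[[0,0,0],[-0.6,1.4,0],255],[[0,0,0],[-2.1,4.7,0],255],[[0,0,0],[-4.2,9.5,0],255],[[0,0,0],[-6.3,14.4,0],255],[[0,0,0],[-8.5,19.3,0],255],[[0,0,0],[-10.7,24.2,0],255],[[0,0,0],[-12.2,27.6,0],255],[[0,0,0],[-12.8,29,0],255]])

```text
clock: 46.95
tcp_pos: [0.5615, 0.0338, 0.2207]
orientation: [-0.001, 0.007, 1.0, 0.0]
wrist_force: [0.5, -0.2, -2.8]
finger_gap: 0.0516
grip_force: 48.0
```

Call:
carry_out(steps=[[[0,0,0],[0,0,1],255],[[0,0,0],[0,0,2.5],255],[[0,0,0],[0,0,4],255],[[0,0,0],[0,0,5.2],255],[[0,0,0],[0,0,6],255],[[0,0,0],[0,0,6.3],255],[[0,0,0],[0,0,6.4],255],[[0,0,0],[0,0,6.4],255]])

```text
clock: 47.95
tcp_pos: [0.5622, 0.0308, 0.1587]
orientation: [0.0, 0.008, 1.0, -0.0]
wrist_force: [0.2, -0.2, -3.2]
finger_gap: 0.0514
grip_force: 48.0
```

Call:
carry_out(steps=[[[0,0,0],[0,0,0.2],255],[[0,0,0],[0,0,0.3],255],[[0,0,0],[0,0,0.4],255],[[0,0,0],[0,0,0.5],255],[[0,0,0],[0,0,0.6],255],[[0,0,0],[0,0,0.6],255],[[0,0,0],[0,0,0.6],255],[[0,0,0],[0,0,0.6],255]])

```text
clock: 48.95
tcp_pos: [0.5624, 0.0309, 0.1534]
orientation: [0.001, 0.008, 1.0, -0.0]
wrist_force: [-1.5, 0.4, 6.4]
finger_gap: 0.0513
grip_force: 48.8
```

Call:
carry_out(steps=[[[0,0,0],[0,0,0],0],[[0,0,0],[0,0,0],0],[[0,0,0],[0,0,0],0],[[0,0,0],[0,0,0],0],[[0,0,0],[0,0,-2],0],[[0,0,0],[0,0,-5],0],[[0,0,0],[0,0,-8],0],[[0,0,0],[0,0,-10],0]])

```text
clock: 49.95
tcp_pos: [0.5624, 0.0308, 0.2538]
orientation: [0.001, 0.008, 1.0, -0.0]
wrist_force: [0.8, -0.1, -0.4]
finger_gap: 0.0854
grip_force: 0.0
```

Call:
carry_out(steps=[[[0,0,0],[0.8,-2.4,0],0],[[0,0,0],[2.8,-8,0],0],[[0,0,0],[4.8,-14,0],0],[[0,0,0],[6.9,-20,0],0],[[0,0,0],[9,-26,0],0],[[0,0,0],[11,-32,0],0],[[0,0,0],[13.2,-38,2],0],[[0,0,0],[14.2,-41.1,5],0]])

```text
clock: 50.95
tcp_pos: [0.4124, -0.3811, 0.203]
orientation: [0.001, 0.01, 1.0, -0.002]
wrist_force: [1.0, 0.4, -0.4]
finger_gap: 0.0853
grip_force: 0.0
```

Call:
carry_out(steps=[[[0,0,0],[0,0,2],0],[[0,0,0],[0,0,3],0],[[0,0,0],[0,0,4],0],[[0,0,0],[0,0,4],0],[[0,0,0],[0,0,4],0],[[0,0,0],[0,0,4],0],[[0,0,0],[0,0,4],0],[[0,0,0],[0,0,4],0]])

```text
clock: 51.95
tcp_pos: [0.4131, -0.3778, 0.1626]
orientation: [0.0, 0.008, 1.0, -0.0]
wrist_force: [0.2, 0.4, -0.4]
finger_gap: 0.0857
grip_force: 0.0
```

```bash
python3 - <<'E'
from h import *
c,p,d,W=snap("wrist"); print(env.get_state()['tcp_pos'],yawdeg()[:2])
g=(hue(p,105,125,120,50)>0)&(W[:,:,2]>.09)&(W[:,:,2]<.106)&(W[:,:,0]<.5)&(W[:,:,1]<-.2)
print(g.sum(),(W[g].max(0)+W[g].min(0))/2,np.ptp(W[g],0))
c,p,d,W=snap("top"); g=(hue(p,-8,6,120,50)>0)&(W[:,:,2]>.19)&(W[:,:,2]<.206)
print("red placed",(W[g].max(0)+W[g].min(0))/2,np.ptp(W[g],0))
E
```

```text
[ 0.41301172 -0.37777546  0.16243336] [[-1.     0.017 -0.   ]
 [ 0.017  1.    -0.   ]]
5071 [ 0.41329762 -0.37612281  0.0954525 ] [0.04749739 0.04673075 0.01085621]
red placed [0.56707916 0.03122712 0.19835847] [0.04588649 0.04566277 0.01456748]
```

Call:
carry_out(steps=[[[0,0,0],[0,0.1,1],0],[[0,0,0],[0,0.1,3],0],[[0,0,0],[0,0.1,6],0],[[0,0,0],[0,0.1,8.5],0],[[0,0,0],[0,0.1,10.3],0],[[0,0,0],[0,0.1,11],0],[[0,0,0],[0,0.1,11],0],[[0,0,0],[0,0.1,11],0]])

```text
clock: 53.05
tcp_pos: [0.4134, -0.3772, 0.053]
orientation: [0.0, 0.008, 1.0, -0.001]
wrist_force: [0.3, -0.4, 0.4]
finger_gap: 0.0852
grip_force: 0.0
```

Call:
carry_out(steps=[[[0,0,0],[0,0,0],255],[[0,0,0],[0,0,0],255],[[0,0,0],[0,0,0],255],[[0,0,0],[0,0,0],255],[[0,0,0],[0,0,0],255],[[0,0,0],[0,0,0],255],[[0,0,0],[0,0,0],255],[[0,0,0],[0,0,0],255]])

```text
clock: 54.05
tcp_pos: [0.4134, -0.3769, 0.0534]
orientation: [0.001, 0.008, 1.0, -0.0]
wrist_force: [-0.6, 1.1, 5.1]
finger_gap: 0.0519
grip_force: 46.5
```

Call:
carry_out(steps=[[[0,0,0],[0,0,-1],255],[[0,0,0],[0,0,-3],255],[[0,0,0],[0,0,-6],255],[[0,0,0],[0,0,-9],255],[[0,0,0],[0,0,-12],255],[[0,0,0],[0,0,-15],255],[[0,0,0],[0,0,-17],255],[[0,0,0],[0,0,-17],255]])

```text
clock: 55.05
tcp_pos: [0.4136, -0.3775, 0.2243]
orientation: [0.001, 0.008, 1.0, -0.001]
wrist_force: [-0.3, -0.2, -2.0]
finger_gap: 0.0517
grip_force: 47.5
```

Call:
carry_out(steps=[[[0,0,0],[-0.7,1.4,0],255],[[0,0,0],[-2.4,4.7,0],255],[[0,0,0],[-4.7,9.3,0],255],[[0,0,0],[-7.1,14,0],255],[[0,0,0],[-9.5,18.7,0],255],[[0,0,0],[-11.8,23.3,0],255],[[0,0,0],[-13.5,26.7,0],255],[[0,0,0],[-14.2,28,0],255]])

```text
clock: 56.05
tcp_pos: [0.5595, -0.096, 0.2208]
orientation: [-0.001, 0.007, 1.0, 0.001]
wrist_force: [0.9, -0.9, -2.0]
finger_gap: 0.0518
grip_force: 47.5
```

Call:
carry_out(steps=[[[0,0,0],[0,0,1],255],[[0,0,0],[0,0,2.5],255],[[0,0,0],[0,0,4],255],[[0,0,0],[0,0,5.2],255],[[0,0,0],[0,0,6],255],[[0,0,0],[0,0,6.3],255],[[0,0,0],[0,0,6.5],255],[[0,0,0],[0,0,6.5],255]])

```text
clock: 57.05
tcp_pos: [0.56, -0.0992, 0.1576]
orientation: [0.0, 0.008, 1.0, -0.0]
wrist_force: [1.2, 0.3, -2.4]
finger_gap: 0.0519
grip_force: 47.5
```

Call:
carry_out(steps=[[[0,0,0],[0,0,0.2],255],[[0,0,0],[0,0,0.3],255],[[0,0,0],[0,0,0.4],255],[[0,0,0],[0,0,0.5],255],[[0,0,0],[0,0,0.5],255],[[0,0,0],[0,0,0.5],255],[[0,0,0],[0,0,0.5],255],[[0,0,0],[0,0,0.5],255]])

```text
clock: 58.05
tcp_pos: [0.5602, -0.0992, 0.1533]
orientation: [0.001, 0.008, 1.0, -0.0]
wrist_force: [-0.9, 1.3, 6.2]
finger_gap: 0.0517
grip_force: 48.2
```

Contact. I'll release, rise, and back away for a final look.

Call:
carry_out(steps=[[[0,0,0],[0,0,0],0],[[0,0,0],[0,0,0],0],[[0,0,0],[0,0,0],0],[[0,0,0],[0,0,0],0],[[0,0,0],[0,0,-2],0],[[0,0,0],[0,0,-5],0],[[0,0,0],[0,0,-9],0],[[0,0,0],[0,0,-13],0]])

```text
clock: 59.05
tcp_pos: [0.5595, -0.0991, 0.2833]
orientation: [-0.0, 0.008, 1.0, -0.0]
wrist_force: [0.4, -0.4, -0.3]
finger_gap: 0.0853
grip_force: 0.0
```

Call:
carry_out(steps=[[[0,0,0],[1,-2,0],0],[[0,0,0],[3,-6,0],0],[[0,0,0],[5,-10,0],0],[[0,0,0],[7,-14,0],0],[[0,0,0],[9,-18,0],0],[[0,0,0],[10,-20,0],0],[[0,0,0],[10,-20,0],0],[[0,0,0],[10,-20,0],0]])

```text
clock: 60.05
tcp_pos: [0.4565, -0.297, 0.2823]
orientation: [0.0, 0.008, 1.0, 0.0]
wrist_force: [0.9, 0.1, -0.1]
finger_gap: 0.0856
grip_force: 0.0
```

```bash
python3 - <<'E'
from h import *
c,p,d,W=snap("top","t4")
for n,lo,hi in(("red",-8,6),("blue",108,125)):
    g=(hue(p,lo,hi,120,50)>0)&(W[:,:,2]>.185)&(W[:,:,2]<.21); print(n,(W[g].max(0)+W[g].min(0))/2)
c,p,d,W=snap("scene","s4")
cv2.imwrite("pics/s4c.png",cv2.resize(p[130:350,180:580,::-1],None,fx=2,fy=2))
E
```

```text
red [0.56677095 0.0310777  0.19816506]
blue [ 0.56162006 -0.09801299  0.196001  ]
```

View pics/s4c.png

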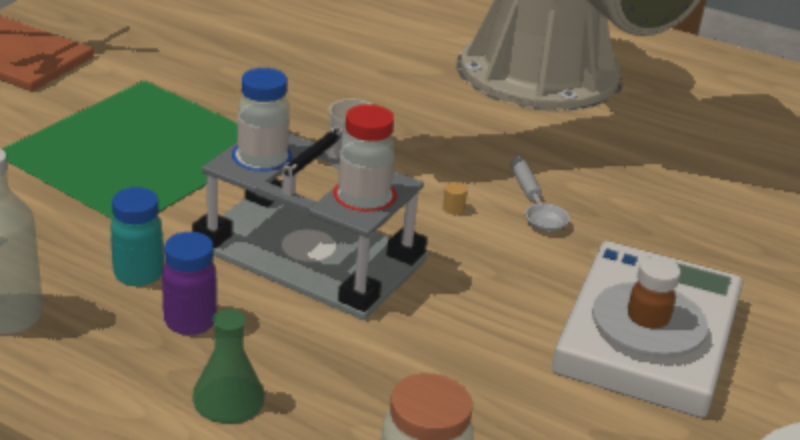

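View pics/t4.png

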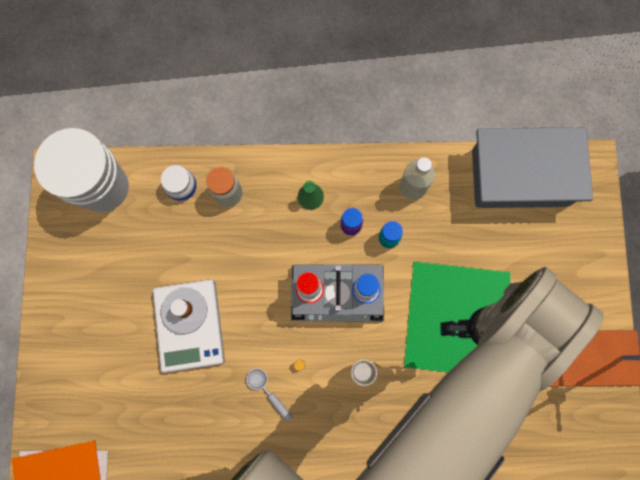

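Both jars stand on their own-colour rings ((264,155) and (365,195) in the crop), the frame is seated, the bottle is centred on the pan at (655,300), and the flask and decoys are unmoved. One quick check of the red jar's centring before I hand in.

```bash
python3 - <<'E'
from h import *
c=env.get_calibration("top")
for f in("top0","t4"):
    p=cv2.imread(f"pics/{f}.png")[:,:,::-1].copy(); W=cloud(c,np.load("pics/top0.npy") if f=="top0" else np.load("pics/top.npz")['d'])
    for n,lo,hi in(("red",-8,6),("blue",108,125)):
        g=(hue(p,lo,hi,120,50)>0)&(W[:,:,2]>.185)&(W[:,:,2]<.21); v,u=np.nonzero(g); print(f,n,W[g].mean(0).round(4),u.mean().round(1),v.mean().round(1))
c=env.get_calibration("scene"); f=np.load("pics/scene.npz"); W=cloud(c,f['d'])
for n,lo,hi in(("red",-8,6),("blue",108,125)):
    g=(hue(f['p'],lo,hi,120,50)>0)&(W[:,:,2]>.193)&(W[:,:,2]<.21); print(n,((W[g].max(0)+W[g].min(0))/2).round(4))
E
```

```text
top0 red [0.5656 0.0292 0.1987] 308.4 283.2
top0 blue [ 0.5607 -0.0957  0.1987] 366.5 284.9
t4 red [0.5669 0.0309 0.1989] 307.6 282.6
t4 blue [ 0.5616 -0.098   0.1987] 367.5 284.4
red [0.568  0.0307 0.1974]
blue [ 0.5649 -0.0977  0.1976]
```

```bash
python3 -c "
from workcell import env
print(env.hand_in())"
```

```text
the job is handed in; nothing more can be done
None
```

I handed the job in at about 60 s: the amber bottle is in the middle of the balance pan, the upper frame is back and level in its sockets, and each jar stands on the ring of its own lid colour (the red one about 3 mm off centre); the hand-in gave no verdict.

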